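# Mount the electrode carriage of a spark gap

## Task

Put the loose electrode carriage on the bare end of the rail unit's base plate, slide it onto the dovetail from that open end with its ball leading, all the way until it rests against the end stop, and only then turn its slanted side knob clockwise until the clamp is properly tight. Let go and leave the carriage home and clamped; do not disturb the meter, the capacitor or the pot.

Things in the scene. Friction and masses are not known exactly. Their poses are not given: they have to be found in the camera images.
- rail: Fixed rail unit: oiled, smooth aluminium base plate 340 x 120 x 15 mm with a steel dovetail along its middle. Origin: centre of the plate's underside, on the bench. +x: along the rail in the slide direction, from the bare open end to the end stop; +y: across, roughly towards the robot; z up. The plate is bare from x = -170 to -45 mm: room to set the carriage down in front of the dovetail.
- rail_mouth (a point): Middle of the plate's top face at the dovetail's open end (rail x = -45 mm, z = 15 mm); axes as the rail unit's. From here the dovetail runs 140 mm in +x, straight along x, 36 mm wide at its foot, 57 mm at its top, 22 mm high above the plate. It is bolted in slots: it may sit up to 7 mm to either side of this point in y, which no reading tells. Find it by touch.
- rail_home (a point): Where the carriage's foot point lies along x when it is home (rail x = +50 mm, on the plate's top face; in y it follows the dovetail, up to 9 mm off); axes as the rail unit's. The end stop's face is 45 mm further in +x (70 mm wide, 45 mm high above the plate); 102 mm further stands a white insulator with a brass ball, 98 mm high above the plate.
- carriage_grip (a point): Centre of the loose carriage's upright white grip plate, 70 mm above its underside; plate 56 mm long (x), 14 mm thick (y), from 36 to 104 mm above the underside. Axes: x along the channel, towards the end where the brass ball (28 mm, at x = 50 mm, 84 mm above the underside) sticks out; +y to the knob side; z up. Carriage: aluminium, 90 (x) x 92 (y) x 36 mm plus plate, 0.5 to 0.8 kg.
- carriage_foot (a point): Centre of the carriage's underside (it stands on two cheeks, later on the rail unit's plate); axes as the grip plate's. Its dovetail channel is open at both ends, square without lead-in, with 1.8 mm play at each side of the rail and 2 mm above: it goes on only from the end, level and in line. If it butts against the rail's end, back off and try a few millimetres to either side.
- knob_grip (a point): Centre of the clamp knob's grey bar, 60 (point x) x 14 (y) x 26 mm (z), on a 12 mm stem, 15 mm long below the bar. Site z: the knob's axis, pointing outward, leaning 40 degrees from vertical to the carriage's +y side (the robot's side when mounted). From the carriage's foot point it lies at y = +72, z = 59 mm. Turns with the knob.
- knob (a joint): Turn of the clamp knob (rad): 0 loose, bar along the carriage's x; grows clockwise seen from outside on its axis, up to 2.6. Moves the jaw 4 mm per rad, friction 0.12 N m, stays where left. On the rail the jaw meets the dovetail at about 0.4 to 1.3 rad; then the torque rises, and at about 1.6 it is tight. Overtightening springs back a little and does no harm.
- jaw: Steel clamp jaw, 34 mm long, in the middle of the carriage's knob-side cheek (origin at the foot point when loose). It moves towards the rail as the knob is turned. It starts clear of the rail. Tight means that it presses on the dovetail with more than 8 N.
- meter: Bystander: grey panel meter, 70 x 110 x 100 mm; origin under its centre.
- capacitor: Bystander: grey capacitor box, 90 x 110 x 150 mm with two terminals; origin under its centre.
- pot: Bystander: aluminium pot, 130 mm across, 110 mm high; origin under its centre.
- carriage_ball (a point): Centre of the carriage's brass ball (28 mm), 50 mm ahead of the carriage's foot point along its x and 84 mm above it; axes as the carriage's.

How it is judged:
On the way, in this order (a step that is already met when the one before it is completed fails the run):
1. the carriage enters the dovetail's open end, standing on the plate, in line, ball first (x of carriage_foot in the frame of rail_mouth between -0.035 and 0.06 m and y of carriage_foot in the frame of rail_mouth between -0.012 and 0.012 m and z of carriage_foot in the frame of rail_mouth between -0.003 and 0.005 m and z of carriage_ball in the frame of rail_mouth above 0.078 m and angle between the x axis of carriage_foot and the x axis of rail, either way round below 0.1 rad and horizontal distance between carriage_ball and rail_home below 0.125 m).
2. the carriage is home against the end stop, the clamp still loose (x of carriage_foot in the frame of rail_home between -0.004 and 0.003 m and z of carriage_foot in the frame of rail_home between -0.003 and 0.004 m and contact force between jaw and rail below 3 N and x of carriage_ball in the frame of rail_home above 0.04 m and y of carriage_foot in the frame of rail_home between -0.012 and 0.012 m), for 0.2 s.
At the end, for the whole second after the job is handed in: The carriage sits on the dovetail, ball towards the stop, within 4 mm of it, flat on the plate (4 mm), within 12 mm of its middle line and in line (0.06 rad); the knob is beyond 0.7 rad, the jaw presses on the dovetail with over 8 N, all at rest (x of carriage_foot in the frame of rail_home between -0.004 and 0.003 m and y of carriage_foot in the frame of rail_home between -0.012 and 0.012 m and z of carriage_foot in the frame of rail_home between -0.003 and 0.004 m and angle between the x axis of carriage_foot and the x axis of rail, either way round below 0.06 rad and contact force between jaw and rail above 8 N and value of joint knob above 0.7 rad and linear speed of jaw below 0.02 m/s and x of carriage_ball in the frame of rail_home above 0.04 m); the robot touches nothing.
It fails at once if a bystander is pushed more than 30 mm (distance of any of meter, capacitor, pot from where it was at the start of the episode above 0.03 m).
It also fails if it takes over 67 s, if anything falls off the work surface, if the arm or the gripper's body presses on something with over 40 N, if the wrist force passes 120 N, or if a joint passes its speed limit or range.

## Robot

A 6-joint arm with a two-finger parallel gripper is mounted at the origin on the work surface. World frame = base frame: x ahead of the robot, y to its left, z up, the work surface at z = 0. Lengths are in m, angles in rad, forces in N, time in s.
With the tool pointing down it reaches from about 0.25 to 0.775 m from the base axis. Payload 4 kg.
Tool frame: the origin (TCP) lies at the very end of the fingers, on their centre line; the grasp point (between the pads) lies 19 mm behind it; z points along the fingers, y is the line along which they close (so a half turn about z gives the same grasp; the last joint's range is limited). The gripper opens to 94 mm and grips with 3 to 60 N. Pads are 16 mm wide; open, the fingers measure 119 mm over their backs; the gripper's body (75 mm by 177 mm) begins 78 mm behind the grasp point.
Start: joints at [-1.3, 0.087, 1.371, -0, 1.684, -0.103], TCP at [0.201, -0.512, 0.206] pointing down, gripper open.
Joint ranges: [-3.1, 3.1], [-0.76, 2.03], [0.27, 2.55], [-1.08, 4.22], [0.17, 2.65], [-2.57, 2.57]. Speed limits (rad/s): [2.79, 2.79, 3.14, 3.14, 3.14, 3.14].

## Interface

Orientations are given as [roll, pitch, yaw] about the fixed x, y, z axes, in that order (R = Rz(yaw) Ry(pitch) Rx(roll)).
In Python, from bench import robot, vision gives the robot as it stands.
- The arm moves only by the shell command python3 -m crank 'ROWS'. ROWS is JSON, a list of rows, each a list of 3 entries, a list of its own where there are three numbers: the closure, from 0 (fully open) to 1 (shut), then the shift along the tool's x, y, z in m, then the turn, a rotation vector about the tool's x, y, z in degrees. A call has 1 to 8 rows; each row shifts and turns the commanded pose from where the row before left it, along the tool's axes as they then stand; what a row does not reach is not made up. A row lasts 1/10 s, in which the tool goes at most 50 mm and 8.59 degrees, less where a joint would pass 70% of its speed; a pose out of reach is approached as far as the arm can. A call with a gripper value outside its range is refused whole. The fingers move at their own pace and stop on an object; the grip force is fixed at half the most. Time passes only in rows, so rows that do not move let the fingers close. It gives the time, the measured TCP pose, the force, the opening and the grip force at its end, in the units of the state.
- robot.get_obs(): the state, without advancing time (a new reading comes with each control period).
- vision.snapshot(name): name is "scene" or "top" or "wrist"; returns a dict with "color" (480x640x3 uint8, red, green, blue), "z_map" (480x640 float32, m along the optical axis (not along the pixel's ray), 0 where there is no reading), "fx", "fy", "cx", "cy" (pixels), "R" (3x3) and "t" (3): a world point X has camera coordinates R X + t. Camera axes: x right, y down, z forward; pixel columns grow to the right and rows downward; lengths in m; the calibration is good to about 2 mm. A picture is of the moment at which its call begins.
- robot.close_job(): hands the job in; it is judged then, once.
The state is a dict: "time": time; "joint_positions": joint angles; "qvel": joint speeds; "joint_torque": joint torques, N m; "tool_pos": TCP position; "ee_rot": TCP orientation; "wrist_force": force on the tool from outside, world axes, zero at the start; "wrist_torque": the same for the moment, N m; "width": finger opening in m; "finger_force": force on a finger pad.
Only numpy, scipy, OpenCV 4.12 (cv2) and the standard library are available. Lean on these libraries where they do the work, as an engineer would, in place of code of your own. Each camera call takes 0.05 s, during which the arm holds its last target. There are 200 camera calls.

## Working session

There is one attempt and no reset: what is moved stays moved. The work goes in short steps, Python scripts to look and compute and a shell command to move; the robot and the scene stay as the last step left them, time stands still between calls to the robot, and variables do not carry over. Pictures are saved under pics/ and viewed, at most 10 in all, crops included, and the job is handed in when it is done.

```bash
ls; mkdir -p pics; python3 - <<'E'
from bench import robot, vision
import cv2,numpy as np
o=robot.get_obs();print(o)
for n in("scene","top"):
    s=vision.snapshot(n);cv2.imwrite(f"pics/{n}0.png",s["color"][:,:,::-1]);np.savez(f"{n}0.npz",**s)
    print(n,s["fx"],s["cx"],s["cy"],s["R"],s["t"])
E
```

```text
pics
{'time': 0.0, 'joint_positions': array([-1.30009910e+00,  8.79671514e-02,  1.37227025e+00, -4.32292842e-05,
        1.68360746e+00, -1.03116641e-01]), 'qvel': array([-0.00140532,  0.001082  ,  0.00067504, -0.00018886,  0.00081321,
        0.00059269]), 'joint_torque': array([-1.54945810e-03, -3.40183675e+01, -3.02426648e+01,  7.16732698e-02,
        3.29728425e-02, -1.55224661e-04]), 'tool_pos': array([ 0.20066452, -0.51148322,  0.20428945]), 'ee_rot': array([-3.13934799e+00, -1.89091197e-04,  3.73808840e-01]), 'wrist_force': array([-0.17480861,  0.45262804, -0.81181778]), 'wrist_torque': array([ 0.04023319, -0.0159134 , -0.06815863]), 'finger_force': 0.0, 'width': 0.09432234119275519}
scene 488.4017187804444 321.271318206501 235.05240084022378 [[ 6.52278844e-01  7.57979073e-01 -1.83767542e-04]
 [ 5.46617751e-01 -4.70559803e-01 -6.92663342e-01]
 [-5.25110792e-01  4.51709194e-01 -7.21261021e-01]] [-0.41392266 -0.22919139  1.43784795]
top 459.73531962230254 317.5674912579972 245.8958641171646 [[-0.01275891 -0.99990249 -0.00567681]
 [-0.99247656  0.01335512 -0.12170426]
 [ 0.12176821  0.00408128 -0.99255017]] [0.0721201  0.59492673 0.93288413]
```

View pics/scene0.png

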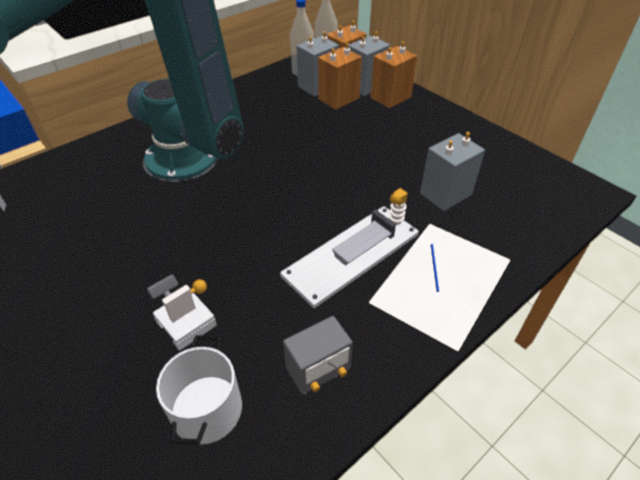

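View pics/top0.png

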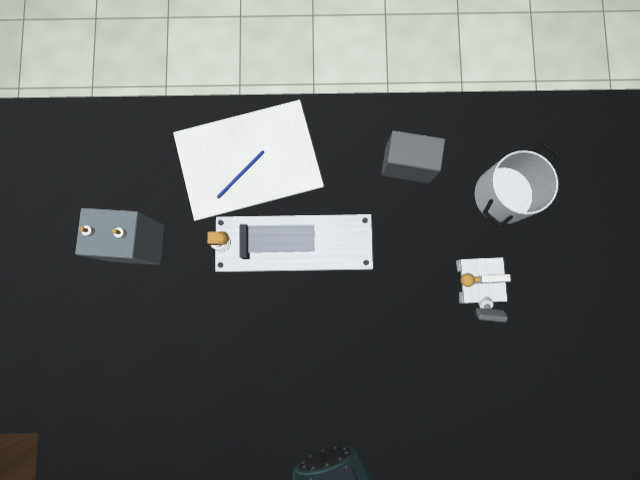

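The scene shows the rail (top view u 215–372, v 215–271) with its stop at the left (+y world). The carriage is at about (482,282) with its ball at (468,280) facing left and its knob at (490,314) towards the robot. The carriage is already roughly aligned with the rail.

```bash
cat > h.py <<'E'
import numpy as np,cv2
def cloud(s):
    z=s["z_map"].astype(float);v,u=np.indices(z.shape)
    P=np.stack([(u-s["cx"])/s["fx"]*z,(v-s["cy"])/s["fy"]*z,z],-1)
    W=(P-s["t"])@s["R"]; W[z==0]=np.nan; return W
def rect(p):
    (c,wh,a)=cv2.minAreaRect((p[:,:2]*1000).astype(np.float32))
    return np.round(c,1),np.round(wh,1),round(a,2)
E
python3 - <<'E'
import numpy as np,cv2
from h import *
s=dict(np.load("top0.npz"));W=cloud(s);C=s["color"].astype(int)
def sel(u0,u1,v0,v1,z0,z1,cm=None):
    m=np.zeros(W.shape[:2],bool);m[v0:v1,u0:u1]=1
    m&=(W[...,2]>z0)&(W[...,2]<z1)
    if cm is not None:m&=cm
    return W[m]
br=C.min(-1)>150
for n,a in dict(plate=(205,380,205,280,.005,.025,C.min(-1)>120),dove=(240,330,215,270,.028,.045),stop=(230,260,215,270,.05,.075),
  cbody=(440,530,245,330,.028,.045,),cplate=(440,530,245,330,.09,.112,br),knob=(440,530,295,330,.045,.09,C.max(-1)<140),
  ball=(440,490,260,300,.07,.11,(C[...,0]-C[...,2]>60)),meter=(375,455,120,190,.09,.11),pot=(465,570,140,230,.1,.12),cap=(70,170,200,270,.14,.16)).items():
    p=sel(*a)
    if len(p)>5: print(n,len(p),rect(p),np.round(np.median(p,0)*1000,1), np.round(np.percentile(p,[2,98],axis=0)*1000,1).tolist())
    else: print(n,len(p))
# plate edges and angles via colour mask ray to z=.015
m=((C.min(-1)>110)).astype(np.uint8);m[:, :205]=0;m[:,380:]=0;m[:205]=0;m[280:]=0
# exclude paper: keep x below paper via depth
m&=(W[...,2]>.007).astype(np.uint8)
v,u=np.nonzero(m);d=np.stack([(u-s["cx"])/s["fx"],(v-s["cy"])/s["fy"],np.ones(len(u))],-1)@s["R"];c=-s["t"]@s["R"]
X=c+d*((.015-c[2])/d[:,2])[:,None];print(rect(X))
E
```

```text
plate 6135 (array([608.2, 117.1]), array([120.3, 339.4]), 0.17) [595.5  70.   13. ] [[549.7, -47.8, 9.2], [666.0, 278.3, 16.7]]
dove 1802 (array([609.5, 142.5]), array([ 68.9, 141.3]), 0.85) [614.  143.6  35. ] [[586.4, 75.6, 31.5], [642.0, 211.4, 39.2]]
stop 251 (array([607.3, 219.3]), array([68.7, 15.6]), 0.11) [605.8 218.5  57.8] [[574.5, 211.9, 53.8], [640.8, 226.7, 61.5]]
cbody 1589 (array([ 515.2, -282.2]), array([104.2,  91.4]), 1.79) [ 509.5 -281.7   33.8] [[469.3, -324.7, 30.1], [565.6, -238.2, 41.9]]
cplate 220 (array([ 521.7, -271.8]), array([76.3, 15.4]), 87.1) [ 520.6 -281.   101.5] [[514.5, -307.6, 91.9], [528.0, -254.1, 104.8]]
knob 359 (array([ 451.8, -283.8]), array([60., 28.]), 84.07) [ 450.1 -281.8   65.2] [[437.8, -311.5, 50.9], [462.2, -254.6, 72.5]]
ball 152 (array([ 516.9, -234.7]), array([33.1, 23.5]), 64.83) [ 517.8 -230.    91.9] [[507.8, -251.8, 83.8], [529.4, -219.3, 97.2]]
meter 1837 (array([ 781.8, -138.1]), array([110.5,  71.5]), 79.65) [ 780.4 -137.2   97.6] [[743.4, -190.1, 92.5], [817.7, -84.4, 100.7]]
pot 593 (array([ 710.3, -348.5]), array([128.6, 129.6]), 43.48) [ 711.9 -353.9  106.6] [[647.1, -411.4, 100.6], [773.1, -284.7, 110.6]]
cap 2622 (array([613.7, 460.1]), array([111.6,  90. ]), 85.81) [610.5 458.4 148.1] [[569.7, 405.5, 143.7], [656.6, 512.0, 152.0]]
(array([607.5, 121. ]), array([119.6, 346.9]), 0.15)
```

```bash
python3 -m crank '[[0,[0,0,-0.01],[0,0,-8.57]],[0,[0,0,-0.01],[0,0,-8.57]],[0,[0,0,-0.01],[0,0,-8.57]],[0,[0,0,-0.01],[0,0,-8.57]],[0,[0,0,-0.01],[0,0,-8.57]],[0,[0,0,-0.01],[0,0,-8.57]],[0,[0,0,0],[0,0,-8.57]],[0,[0,0,0],[0,0,-8.57]]]'
python3 -m crank '[[0.4,[0.025,0.035,0],[0,0,0]],[0.4,[0.025,0.035,0],[0,0,0]],[0.4,[0.025,0.035,0],[0,0,0]],[0.4,[0.025,0.035,0],[0,0,0]],[0.4,[0.025,0.035,0],[0,0,0]],[0.4,[0.025,0.035,0],[0,0,0]],[0.4,[0.025,0.035,0],[0,0,0]],[0.4,[0.025,0.035,0],[0,0,0]]]'
python3 -m crank '[[0.4,[0.015,0.02,0],[0,0,0]],[0.4,[0.01,0.01,0],[0,0,0]],[0.4,[0,0,0],[0,0,0]]]'
python3 - <<'E'
from bench import robot, vision
import cv2,numpy as np
o=robot.get_obs();print(o["time"],o["tool_pos"],o["ee_rot"],o["width"],o["joint_positions"])
s=vision.snapshot("wrist");cv2.imwrite("pics/w1.png",s["color"][:,:,::-1]);np.savez("w1.npz",**s)
E
```

```text
time: 0.9
tool_pos: [0.2008, -0.512, 0.2654]
ee_rot: [-3.142, -0.0, 1.577]
wrist_force: [0.0, 0.1, -1.2]
width: 0.0941
finger_force: 0.0
time: 1.7
tool_pos: [0.482, -0.3108, 0.2649]
ee_rot: [-3.141, -0.0, 1.57]
wrist_force: [0.5, 0.1, -0.3]
width: 0.0567
finger_force: 0.0
time: 2.0
tool_pos: [0.5116, -0.286, 0.2647]
ee_rot: [-3.14, -0.001, 1.573]
wrist_force: [0.5, -0.7, 0.0]
width: 0.0565
finger_force: 0.0
2.0 [ 0.5115558  -0.28598178  0.26473974] [-3.14041863e+00 -7.42402429e-04  1.57287764e+00] 0.056518910820905495 [-6.06449046e-01  1.66388804e-01  1.16639921e+00 -6.38298330e-05
  1.81019231e+00 -6.08545892e-01]
```

View pics/w1.png

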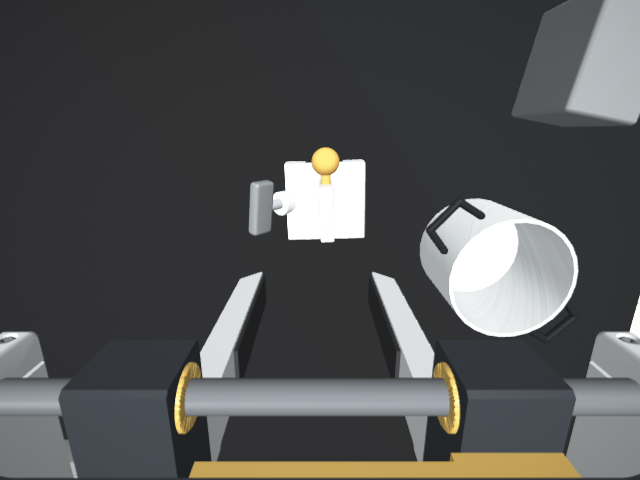

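The wrist view shows the carriage body at u 286–365, v 161–239, with the plate at u≈327, the ball at (325,161) and the knob bar at (260,208). It is within about 2° of aligned. I'll measure it.

```bash
python3 - <<'E'
import numpy as np,cv2
from h import *
s=dict(np.load("w1.npz"));W=cloud(s);C=s["color"].astype(int);Z=W[...,2]
v,u=np.indices(Z.shape);c=-s["t"]@s["R"];print("cam",c)
d=np.stack([(u-s["cx"])/s["fx"],(v-s["cy"])/s["fy"],np.ones(u.shape)],-1)@s["R"]
def on(m,z): 
    X=c+d[m]*((z-c[2])/d[m][:,2])[:,None]; return X
roi=(u>240)&(u<375)&(v>140)&(v<250)
br=C.min(-1)>150
b=on(roi&br&(u>284)&(Z>.03)&(Z<.042),.036);print("body",rect(b))
p=on(roi&(Z>.099)&(C.max(-1)-C.min(-1)<40)&(u>300)&(v>187),.104);print("plate",rect(p),p.mean(0)*1000)
k=on(roi&(u<275)&(C.max(-1)>60)&(Z>.06),.07);print("knob",rect(k))
bl=roi&(C[...,0]-C[...,2]>80)&(v<176);x=on(bl,.084);print("ball",cv2.minEnclosingCircle((x[:,:2]*1000).astype(np.float32)))
E
```

```text
cam [ 0.5111796  -0.2043453   0.44502764]
body (array([ 520.1, -282.3]), array([91.9, 90.2]), 1.59)
plate (array([ 520. , -283.5]), array([13.7, 53.5]), 0.78) [ 520.22348335 -282.73063936  104.        ]
knob (array([ 449. , -283.4]), array([60.6, 23.6]), 82.94)
ball ((519.0997314453125, -233.20729064941406), 14.129986763000488)
```

```bash
python3 -m crank '[[0.4,[0.004,0.0085,0.03],[0,0,-1.3]],[0.4,[0,0,0.04],[0,0,0]],[0.4,[0,0,0.04],[0,0,0]],[0.4,[0,0,0.04],[0,0,0]],[0.4,[0,0,0.04],[0,0,0]],[0.4,[0,0,0.023],[0,0,0]],[0.4,[0,0,0],[0,0,0]]]'
python3 -m crank '[[1,[0,0,0],[0,0,0]],[1,[0,0,0],[0,0,0]],[1,[0,0,0],[0,0,0]],[1,[0,0,0],[0,0,0]],[1,[0,0,0],[0,0,0]],[1,[0,0,0],[0,0,0]]]'
```

```text
time: 2.75
tool_pos: [0.5152, -0.2827, 0.0478]
ee_rot: [-3.133, -0.005, 1.591]
wrist_force: [-0.0, 0.2, -0.8]
width: 0.0566
finger_force: 0.0
time: 3.35
tool_pos: [0.5207, -0.2833, 0.0533]
ee_rot: [3.139, 0.001, 1.593]
wrist_force: [2.5, 2.1, 5.9]
width: 0.0135
finger_force: 30.0
```

```bash
python3 -m crank '[[1,[0,0,-0.01],[0,0,0]],[1,[0,0,-0.015],[0,0,0]],[1,[0,0,-0.02],[0,0,0]],[1,[0,0,-0.02],[0,0,0.4]],[1,[0.01,0.003,0],[0,0,0.4]],[1,[0.02,0.007,0],[0,0,0.4]],[1,[0.03,0.01,0],[0,0,0]],[1,[0.035,0.012,0],[0,0,0]]]'
python3 -m crank '[[1,[0.035,0.012,0],[0,0,0]],[1,[0.035,0.012,0],[0,0,0]],[1,[0.035,0.012,0],[0,0,0]],[1,[0.035,0.012,0],[0,0,0]],[1,[0.03,0.009,0],[0,0,0]],[1,[0.015,0.005,0],[0,0,0]],[1,[0,0,0],[0,0,0]],[1,[0,0,0],[0,0,0]]]'
python3 - <<'E'
from bench import robot, vision
import cv2,numpy as np
o=robot.get_obs();print(o["time"],o["tool_pos"],o["ee_rot"],o["width"],o["joint_positions"])
s=vision.snapshot("wrist");cv2.imwrite("pics/w2.png",s["color"][:,:,::-1]);np.savez("w2.npz",**s)
E
```

```text
time: 4.15
tool_pos: [0.5502, -0.1868, 0.116]
ee_rot: [-3.139, -0.001, 1.57]
wrist_force: [0.2, 0.4, -5.6]
width: 0.0141
finger_force: 30.0
time: 4.95
tool_pos: [0.6121, -0.0034, 0.1166]
ee_rot: [-3.14, 0.001, 1.572]
wrist_force: [0.5, -0.2, -5.9]
width: 0.014
finger_force: 30.0
4.95 [ 0.61207814 -0.00343129  0.11664889] [-3.13967113e+00  1.35037442e-03  1.57248840e+00] 0.014025116382048437 [-9.73262682e-02  2.57838885e-01  1.35067393e+00 -1.53470353e-03
  1.53485850e+00 -9.89605381e-02]
```

View pics/w2.png

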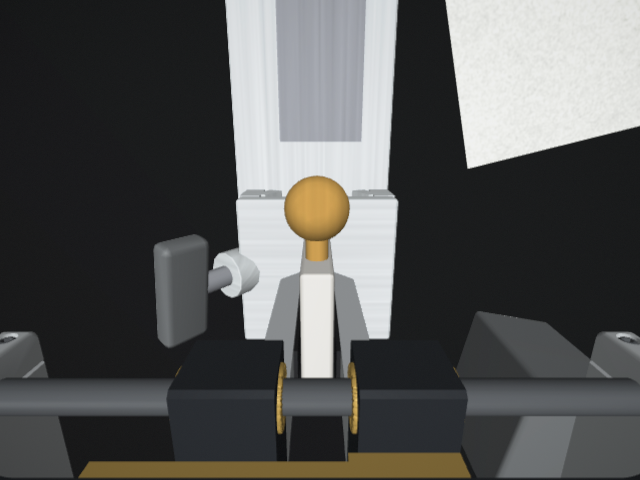

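The wrist view shows the carriage held level above the bare end. The dovetail's open end is at v≈140, u 280–362, and the plate edges are at u≈237 and 392. The ball is at (317,208). I'll measure the lateral offset and the angles.

```bash
python3 - <<'E'
import numpy as np,cv2
from h import *
s=dict(np.load("w2.npz"));W=cloud(s);C=s["color"].astype(int);Z=W[...,2]
v,u=np.indices(Z.shape);c=-s["t"]@s["R"];print("cam",c)
d=np.stack([(u-s["cx"])/s["fx"],(v-s["cy"])/s["fy"],np.ones(u.shape)],-1)@s["R"]
def on(U,V,z):
    D=np.array([(U-s["cx"])/s["fx"],(V-s["cy"])/s["fy"],1])@s["R"];return c+D*(z-c[2])/D[2]
g=C.mean(-1)
def edges(m,z,vs):
    L=[];R=[]
    for r in vs:
        q=np.nonzero(m[r])[0]
        L.append(on(q[0]-.5,r,z)[:2]);R.append(on(q[-1]+.5,r,z)[:2])
    out=[]
    for e in(L,R):
        e=np.array(e)*1e3;f=np.polyfit(e[:,1],e[:,0],1);out.append((np.round(np.polyval(f,e[:,1].mean()),1),round(float(np.degrees(np.arctan(f[0]))),2)))
    return out
print("g",g[100,235:400:8].round())
roi=(u>215)&(u<410)
m=roi&(u>265)&(u<380)&(g<185)&(g>120);print("dove",edges(m,.037,range(20,135)),"mouth",on(320,140.5,.037)*1e3)
m=roi&(g>90);print("plate",edges(m,.015,range(20,170)))
m=(u>225)&(u<410)&(g>90);print("body",edges(m,.065+.036,range(205,300)))
bl=(C[...,0]-C[...,2]>80)&(v<245)&(v>150);x=np.array([on(a,b,.149)[:2] for b,a in np.argwhere(bl)]);print("ball",cv2.minEnclosingCircle((x*1000).astype(np.float32)))
p=[on(a,275,.169)*1e3 for a in(300.5,333.5)];print("plate top",p)
E
```

```text
cam [0.61188097 0.0785666  0.29675691]
g [223. 225. 224. 228. 219. 220. 166. 169. 167. 167. 172. 172. 165. 172.
 172. 165. 220. 225. 221. 223.  28.]
dove [(np.float64(585.1), -0.27), (np.float64(642.3), -0.08)] mouth [613.67994699  71.66574222  37.        ]
plate [(np.float64(547.7), -0.12), (np.float64(667.6), -0.26)]
body [(np.float64(561.6), 11.55), (np.float64(657.0), -0.25)]
ball ((611.4896850585938, 45.44641876220703), 15.035089492797852)
plate top [array([605.35521393,  24.81131655, 169.        ]), array([618.14166685,  24.8256086 , 169.        ])]
```

```bash
python3 -m crank '[[1,[0,0.001,0.01],[0,0,0]],[1,[0,0.001,0.015],[0,0,0]],[1,[0,0,0.012],[0,0,0]],[1,[0,0,0.006],[0,0,0]],[1,[0,0,0.003],[0,0,0]],[1,[0,0,0],[0,0,0]]]'
python3 -m crank '[[1,[0,0,0.0015],[0,0,0]],[1,[0,0,0.001],[0,0,0]],[1,[0,0,0],[0,0,0]]]'
```

```text
time: 5.6
tool_pos: [0.6144, -0.003, 0.0706]
ee_rot: [-3.14, -0.0, 1.572]
wrist_force: [1.0, -0.2, -5.9]
width: 0.0136
finger_force: 30.0
time: 5.9
tool_pos: [0.615, -0.0029, 0.0694]
ee_rot: [3.141, 0.0, 1.572]
wrist_force: [-0.2, -0.4, -5.5]
width: 0.0139
finger_force: 30.0
```

```bash
python3 -m crank '[[1,[0,0,0.001],[0,0,0]],[1,[0,0,0],[0,0,0]]]'
python3 -m crank '[[1,[0,0,0.0005],[0,0,0]],[1,[0,0,0],[0,0,0]]]'
python3 - <<'E'
from bench import robot
o=robot.get_obs();print(o["tool_pos"],o["wrist_force"])
E
```

```text
time: 6.1
tool_pos: [0.615, -0.0029, 0.0682]
ee_rot: [3.141, 0.0, 1.572]
wrist_force: [0.1, 0.3, -5.0]
width: 0.0139
finger_force: 30.0
time: 6.3
tool_pos: [0.615, -0.0029, 0.0683]
ee_rot: [3.141, 0.0, 1.572]
wrist_force: [-0.5, 0.1, -2.1]
width: 0.0135
finger_force: 30.0
[ 0.61503921 -0.00293026  0.06825157] [-0.54906286  0.13477564 -2.11086014]
```

```bash
python3 -m crank '[[1,[0.003,-0.0005,0],[0,0,0]],[1,[0.008,0,0],[0,0,0]],[1,[0.008,0,0],[0,0,0]],[1,[0.004,0,0],[0,0,0]],[1,[0.003,0,0],[0,0,0]],[1,[0,0,0],[0,0,0]]]'
python3 -m crank '[[1,[0.003,0,0],[0,0,0]],[1,[0.003,0,0],[0,0,0]],[1,[0.002,0,0],[0,0,0]],[1,[0,0,0],[0,0,0]]]'
python3 - <<'E'
from bench import robot
o=robot.get_obs();print(o["tool_pos"],o["wrist_force"],o["wrist_torque"])
E
```

```text
time: 6.9
tool_pos: [0.6146, 0.0238, 0.0682]
ee_rot: [3.14, -0.0, 1.573]
wrist_force: [0.6, -0.6, 1.5]
width: 0.0138
finger_force: 30.0
time: 7.3
tool_pos: [0.6147, 0.0311, 0.0682]
ee_rot: [3.14, 0.0, 1.572]
wrist_force: [0.4, -2.1, 4.5]
width: 0.0137
finger_force: 30.0
[0.6146852  0.03105269 0.06822329] [ 0.41928766 -2.07764314  4.54399118] [-0.58877971  0.23729148  0.07192963]
```

```bash
python3 -m crank '[[1,[0.003,0,-0.0003],[0,0,0]],[1,[0.004,0,0],[0,0,0]],[1,[0.005,0,0],[0,0,0]],[1,[0.005,0,0],[0,0,0]],[1,[0.003,0,0],[0,0,0]],[1,[0,0,0],[0,0,0]]]'
python3 - <<'E'
from bench import robot, vision
import cv2,numpy as np
o=robot.get_obs();print(o["tool_pos"],o["wrist_force"],o["wrist_torque"])
s=vision.snapshot("wrist");cv2.imwrite("pics/w3.png",s["color"][:,:,::-1]);np.savez("w3.npz",**s)
E
```

```text
time: 7.9
tool_pos: [0.6144, 0.0523, 0.0682]
ee_rot: [3.141, -0.001, 1.573]
wrist_force: [0.2, -1.3, 6.3]
width: 0.0138
finger_force: 30.0
[0.61435074 0.05225596 0.06818889] [ 0.15108365 -1.28114114  6.33475479] [-0.6043986   0.20053524 -0.02712902]
```

View pics/w3.png

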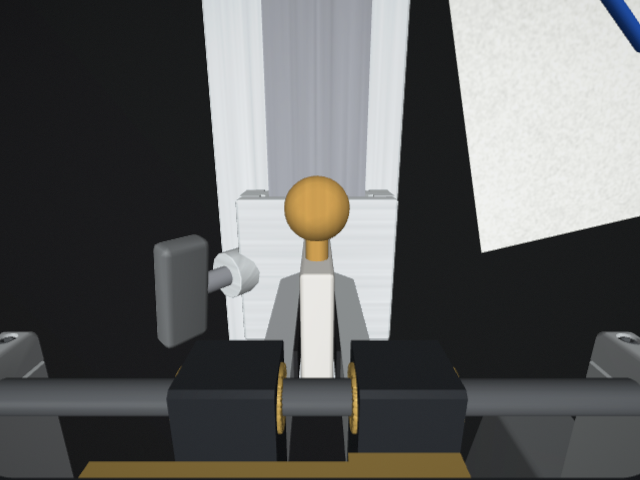

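The carriage hasn't slipped in the grip, and its front is on the dovetail, which now disappears under the body at v≈195. I'll slide it on.

```bash
python3 -m crank '[[1,[0.006,0,0],[0,0,0]],[1,[0.01,0,0],[0,0,0]],[1,[0.01,0,0],[0,0,0]],[1,[0.01,0,0],[0,0,0]],[1,[0.01,0,0],[0,0,0]],[1,[0.006,0,0],[0,0,0]],[1,[0,0,0],[0,0,0]]]'
python3 -m crank '[[1,[0.006,0,0],[0,0,0]],[1,[0.01,0,0],[0,0,0]],[1,[0.01,0,0],[0,0,0]],[1,[0.01,0,0],[0,0,0]],[1,[0.007,0,0],[0,0,0]],[1,[0.003,0,0],[0,0,0]],[1,[0,0,0],[0,0,0]]]'
python3 - <<'E'
from bench import robot
o=robot.get_obs();print(o["tool_pos"],o["wrist_force"],o["wrist_torque"])
E
```

```text
time: 8.65
tool_pos: [0.6142, 0.1051, 0.0682]
ee_rot: [3.141, -0.002, 1.574]
wrist_force: [-0.1, 0.1, 5.0]
width: 0.014
finger_force: 30.0
time: 9.35
tool_pos: [0.614, 0.1505, 0.0682]
ee_rot: [3.141, -0.001, 1.573]
wrist_force: [-0.2, -1.1, 5.0]
width: 0.0135
finger_force: 30.0
[0.61402092 0.15046266 0.06817276] [-0.15148946 -1.06254039  5.04717758] [-0.57169219  0.11272016 -0.02016211]
```

```bash
python3 -m crank '[[1,[0.004,0,0],[0,0,0]],[1,[0.004,0,0],[0,0,0]],[1,[0.003,0,0],[0,0,0]],[1,[0.001,0,0],[0,0,0]],[1,[0,0,0],[0,0,0]]]'
python3 -m crank '[[1,[0.002,0,0],[0,0,0]],[1,[0.002,0,0],[0,0,0]],[1,[0,0,0],[0,0,0]]]'
python3 -m crank '[[1,[0.002,0,0],[0,0,0]],[1,[0,0,0],[0,0,0]]]'
```

```text
time: 9.85
tool_pos: [0.614, 0.1617, 0.0682]
ee_rot: [3.141, -0.0, 1.572]
wrist_force: [0.1, -1.9, 4.8]
width: 0.014
finger_force: 30.0
time: 10.15
tool_pos: [0.614, 0.1657, 0.0682]
ee_rot: [3.141, -0.0, 1.572]
wrist_force: [0.4, -2.9, 5.6]
width: 0.0137
finger_force: 30.0
time: 10.35
tool_pos: [0.6141, 0.1661, 0.0682]
ee_rot: [3.141, 0.003, 1.572]
wrist_force: [-0.5, -7.5, 6.4]
width: 0.0136
finger_force: 30.0
```

```bash
python3 -m crank '[[1,[0.0015,0,0],[0,0,0]],[1,[0,0,0],[0,0,0]],[1,[0,0,0],[0,0,0]],[1,[0,0,0],[0,0,0]]]'
python3 - <<'E'
from bench import robot
o=robot.get_obs();print(o["tool_pos"],o["wrist_force"],o["wrist_torque"])
E
```

```text
time: 10.75
tool_pos: [0.6141, 0.1662, 0.0683]
ee_rot: [3.142, 0.005, 1.571]
wrist_force: [-0.7, -9.3, 6.8]
width: 0.0139
finger_force: 30.0
[0.61407822 0.16616647 0.06832759] [-0.74194671 -9.32800544  6.83083221] [-1.59729263  0.07531798  0.01771704]
```

```bash
python3 -m crank '[[1,[-0.002,0,0],[0,0,0]],[1,[0,0,0],[0,0,0]],[0.4,[0,0,0],[0,0,0]],[0.4,[0,0,0],[0,0,0]],[0.4,[0,0,0],[0,0,0]]]'
python3 -m crank '[[0.4,[0,0,-0.02],[0,0,0]],[0.4,[0,0,-0.03],[0,0,0]],[0.4,[0,0,-0.04],[0,0,0]],[0.4,[0,0,-0.04],[0,0,0]],[0.4,[0,-0.03,0],[0,0,0]],[0.4,[0,-0.04,0],[0,0,0]],[0.4,[0,-0.04,0],[0,0,0]],[0.4,[0,-0.014,0],[0,0,0]]]'
python3 -m crank '[[0.4,[0,0,0],[-8,0,0]],[0.4,[0,0,0],[-8,0,0]],[0.4,[0,0,0],[-8,0,0]],[0.4,[0,0,0],[-8,0,0]],[0.4,[0,0,0],[-8,0,0]],[0.4,[0,-0.02,0.024],[0,0,0]],[0.4,[0,-0.02,0.0235],[0,0,0]],[0.4,[0,0,0],[0,0,0]]]'
python3 - <<'E'
from bench import robot, vision
import cv2,numpy as np
o=robot.get_obs();print(o["time"],o["tool_pos"],o["ee_rot"],o["width"],o["joint_positions"])
for n in("wrist","top"):
    s=vision.snapshot(n);cv2.imwrite(f"pics/{n}4.png",s["color"][:,:,::-1]);np.savez(f"{n}4.npz",**s)
E
```

```text
time: 11.25
tool_pos: [0.6132, 0.1675, 0.0666]
ee_rot: [-3.14, -0.001, 1.573]
wrist_force: [0.0, -0.2, -0.2]
width: 0.0345
finger_force: 0.0
time: 12.05
tool_pos: [0.4868, 0.1672, 0.1975]
ee_rot: [-3.14, -0.001, 1.574]
wrist_force: [-1.2, 0.1, 0.2]
width: 0.0565
finger_force: 0.0
time: 12.85
tool_pos: [0.4858, 0.1655, 0.1286]
ee_rot: [2.455, 0.003, 1.573]
wrist_force: [-0.1, -0.4, -0.7]
width: 0.0562
finger_force: 0.0
12.85 [0.48582721 0.16552538 0.1285959 ] [2.45450008 0.00316778 1.57254551] 0.05616755339902417 [ 0.37949537 -0.40247512  2.10620074 -0.33062148  0.81490054  0.527033  ]
```

View pics/wrist4.png

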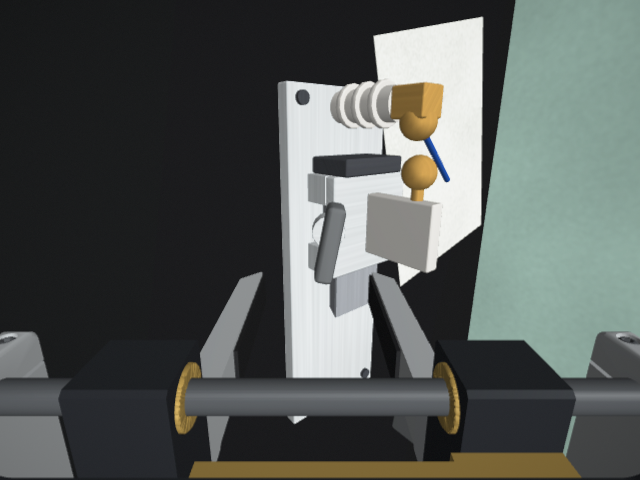

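The wrist view shows the carriage against the dark stop. The knob bar runs from (340,207) to (325,280), tilted by an amount that may not be perspective alone. I'll check its direction and the carriage pose in 3D.

```bash
python3 - <<'E'
import numpy as np,cv2
from h import *
s=dict(np.load("wrist4.npz"));W=cloud(s);C=s["color"].astype(int);Z=W[...,2];v,u=np.indices(Z.shape)
g=C.mean(-1)
def pr(n,m):
    p=W[m];p=p[np.isfinite(p[:,0])];q=np.median(p,0);e=np.linalg.svd(p-p.mean(0),full_matrices=False);print(n,len(p),np.round(q*1e3,1),np.round(np.percentile(p,[3,97],axis=0)*1e3,1).tolist(),"dir",np.round(e[2][0],3))
    return p
kn=pr("knob",(u>312)&(u<346)&(v>200)&(v<285)&(g<135)&(Z>.055)&(Z<.1)&(W[...,0]<.59))
pr("plate",(u>366)&(u<442)&(v>193)&(v<272)&(g>100)&(Z>.08)&(W[...,0]<.64))
pr("bodytop",(u>330)&(u<366)&(v>185)&(v<270)&(g>140)&(Z>.045)&(Z<.06))
a=np.array([np.sin(np.radians(40))*-1,0,np.cos(np.radians(40))])
# project knob in plane perpendicular to axis
e1=np.array([0,1,0]);e2=np.cross(a,e1)
q=np.stack([kn@e1,kn@e2],1);print(rect(q),"axis pos",np.percentile(kn@a,[5,50,95])*1e3,"expected ctr",[np.array([.542,.166,.074])@x*1e3 for x in(e1,e2,a)])
s=dict(np.load("top4.npz"));W=cloud(s);C=s["color"].astype(int);Z=W[...,2];v,u=np.indices(Z.shape);g=C.mean(-1)
near=(abs(W[...,1]-.166)<.07)&(W[...,0]<.6)&(W[...,0]>.5)
pr("plate top",(abs(W[...,1]-.166)<.045)&(abs(W[...,0]-.614)<.03)&(Z>.108)&(Z<.13)&(g>120))
pr("body top",(abs(W[...,1]-.166)<.06)&(abs(W[...,0]-.614)<.06)&(Z>.044)&(Z<.058)&(g>120))
E
```

```text
knob 1594 [534.  169.7  84.3] [[527.7, 140.7, 71.7], [543.8, 195.3, 89.9]] dir [-0.163 -0.983 -0.078]
plate 3424 [606.7 169.1 105.2] [[605.4, 140.9, 81.7], [616.9, 194.1, 120.1]] dir [ 0.017  1.    -0.025]
bodytop 2181 [590.1 163.6  51.8] [[570.0, 126.7, 50.8], [606.3, 200.6, 52.7]] dir [ 0.094 -0.996  0.001]
(array([ 166.6, -463.4]), array([14.1, 59.1]), 79.75) axis pos [-289.33807458 -278.46546122 -276.99628938] expected ctr [np.float64(166.0), np.float64(-462.76237128728997), np.float64(-291.70359565929994)]
plate top 222 [614.  167.7 116.6] [[607.4, 140.6, 109.3], [620.7, 192.9, 119.5]] dir [-0.001  1.    -0.018]
body top 1587 [603.8 165.2  49. ] [[565.6, 123.7, 45.9], [657.3, 209.5, 54.4]] dir [-1.    -0.012  0.012]
```

View pics/top4.png

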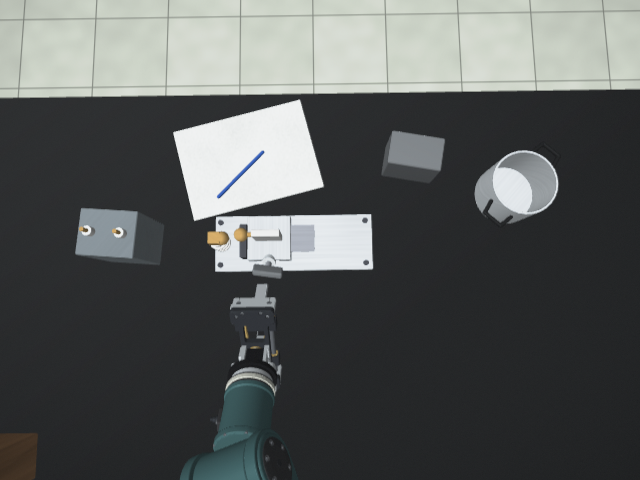

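The carriage is home and in line: plate centre (0.614, 0.167), body rear edge at y≈0.122. The knob bar already sits about +10° clockwise. Now I'll re-read the pose and compute the approach.

```bash
cat > k.py <<'E'
from bench import robot
import numpy as np
from scipy.spatial.transform import Rotation as R
o=robot.get_obs();r=R.from_euler("xyz",o["ee_rot"]);p=o["tool_pos"]
a=np.array([-np.sin(np.radians(40)),0,np.cos(np.radians(40))])
k=np.array([.542,.1666,.0745])
print(o["time"],p,"shift to grasp (tool mm)",r.inv().apply(k-a*.019-p)*1e3,"z tilt err deg",np.degrees(np.cross(r.as_matrix()[:,2],-a)),"j",o["joint_positions"].round(3),"F",o["wrist_force"].round(1),"T",o["wrist_torque"].round(2),o["width"])
E
python3 k.py
```

```text
12.95 [0.48975337 0.16665932 0.13551193] shift to grasp (tool mm) [-0.17676584  0.88397221 99.32052794] z tilt err deg [-0.05132248 -0.04540031 -0.04306467] j [ 0.379 -0.404  2.097 -0.331  0.814  0.526] F [0.4 0.2 0.9] T [-0.01  0.16 -0.01] 0.05663799067459335
```

```bash
python3 -m crank '[[0.4,[0,0.001,0.01],[0,0,5]],[0.4,[0,0,0.02],[0,0,5]],[0.4,[0,0,0.025],[0,0,0]],[0.4,[0,0,0.025],[0,0,0]],[0.4,[0,0,0.013],[0,0,0]],[0.4,[0,0,0.006],[0,0,0]],[0.4,[0,0,0],[0,0,0]],[0.4,[0,0,0],[0,0,0]]]'
python3 k.py
python3 -m crank '[[1,[0,0,0],[0,0,0]],[1,[0,0,0],[0,0,0]],[1,[0,0,0],[0,0,0]],[1,[0,0,0],[0,0,0]],[1,[0,0,0],[0,0,0]],[1,[0,0,0],[0,0,0]]]'
python3 k.py
```

```text
time: 13.75
tool_pos: [0.5553, 0.1668, 0.0622]
ee_rot: [2.449, -0.113, 1.438]
wrist_force: [-0.5, -0.3, -0.2]
width: 0.0567
finger_force: 0.0
13.75 [0.55527795 0.16682473 0.06223119] shift to grasp (tool mm) [-0.61874885 -2.21404514  1.06104092] z tilt err deg [-0.06136049  0.13248269 -0.05148757] j [ 0.314 -0.158  2.078 -0.371  0.577  0.732] F [-0.5 -0.3 -0.2] T [-0.03  0.13  0.03] 0.056727011292823155
time: 14.35
tool_pos: [0.5542, 0.1664, 0.0604]
ee_rot: [2.451, -0.112, 1.438]
wrist_force: [-0.7, 0.5, 1.2]
width: 0.0137
finger_force: 30.0
14.35 [0.55420068 0.1664182  0.06035894] shift to grasp (tool mm) [ 0.1345372  -0.28399774  0.32506504] z tilt err deg [-0.03252399 -0.01203867 -0.02729087] j [ 0.314 -0.157  2.08  -0.371  0.576  0.732] F [-0.7  0.5  1.2] T [-0.01  0.1  -0.07] 0.013738247608499218
```

```bash
python3 -m crank '[[1,[0,0,0],[0,0,4]],[1,[0,0,0],[0,0,6]],[1,[0,0,0],[0,0,6]],[1,[0,0,0],[0,0,6]],[1,[0,0,0],[0,0,6]],[1,[0,0,0],[0,0,6]],[1,[0,0,0],[0,0,6]],[1,[0,0,0],[0,0,0]]]'
python3 k.py
python3 -m crank '[[1,[0,0,0],[0,0,5]],[1,[0,0,0],[0,0,5]],[1,[0,0,0],[0,0,5]],[1,[0,0,0],[0,0,5]],[1,[0,0,0],[0,0,0]]]'
python3 k.py
```

```text
time: 15.15
tool_pos: [0.5537, 0.1666, 0.0602]
ee_rot: [2.649, -0.515, 0.83]
wrist_force: [-4.7, 1.0, 2.9]
width: 0.0139
finger_force: 30.0
15.15 [0.5537407  0.16660729 0.06015268] shift to grasp (tool mm) [0.1705136  0.15291037 0.46227969] z tilt err deg [-0.04005966 -0.06447555 -0.03361405] j [ 0.314 -0.157  2.081 -0.37   0.577  1.432] F [-4.7  1.   2.9] T [0.1  0.56 0.02] 0.013888466770800613
time: 15.65
tool_pos: [0.5527, 0.1668, 0.0601]
ee_rot: [2.864, -0.646, 0.443]
wrist_force: [-15.0, 1.0, 10.2]
width: 0.0136
finger_force: 30.0
15.65 [0.55266752 0.16677868 0.06005696] shift to grasp (tool mm) [0.98634227 0.54991096 1.07589545] z tilt err deg [-0.03750827 -0.15405635 -0.03147318] j [ 0.315 -0.159  2.081 -0.369  0.58   1.78 ] F [-15.    1.   10.2] T [0.15 1.23 0.04] 0.013637009136749088
```

```bash
python3 -m crank '[[1,[-0.001,-0.0004,-0.001],[0,0,3]],[1,[0,0,0],[0,0,5]],[1,[0,0,0],[0,0,5]],[1,[0,0,0],[0,0,5]],[1,[0,0,0],[0,0,0]],[1,[0,0,0],[0,0,0]]]'
python3 k.py
```

```text
time: 16.25
tool_pos: [0.5519, 0.1668, 0.06]
ee_rot: [3.112, -0.696, 0.048]
wrist_force: [-6.7, 0.6, 3.6]
width: 0.0137
finger_force: 30.0
16.25 [0.55189182 0.16675625 0.06003293] shift to grasp (tool mm) [1.7174277  0.22055733 1.55616013] z tilt err deg [-0.04418803 -0.09726261 -0.03707816] j [ 0.316 -0.161  2.084 -0.371  0.579  2.095] F [-6.7  0.6  3.6] T [0.14 0.81 0.28] 0.013728722327671456
```

```bash
python3 -m crank '[[1,[0,0,0],[0,0,5]],[1,[0,0,0],[0,0,5]],[1,[0,0,0],[0,0,5]],[1,[0,0,0],[0,0,5]],[1,[0,0,0],[0,0,0]],[1,[0,0,0],[0,0,0]]]'
python3 k.py
```

```text
time: 16.85
tool_pos: [0.5519, 0.1669, 0.0601]
ee_rot: [-2.89, -0.657, -0.396]
wrist_force: [-7.7, 1.1, 4.7]
width: 0.014
finger_force: 30.3
16.85 [0.55191587 0.1668936  0.06009821] shift to grasp (tool mm) [ 1.67410104 -0.22750067  1.59119703] z tilt err deg [-0.04703315 -0.07859057 -0.0394655 ] j [ 0.316 -0.161  2.084 -0.372  0.579  2.443] F [-7.7  1.1  4.7] T [0.   0.84 0.58] 0.013965414389980887
```

```bash
python3 -m crank '[[0.4,[0,0,0],[0,0,0]],[0.4,[0,0,0],[0,0,0]],[0.4,[0,0,0],[0,0,0]],[0.4,[0,0,0],[0,0,0]],[0.4,[0,0,-0.02],[0,0,0]],[0.4,[0,0,-0.03],[0,0,0]],[0.4,[0,0,-0.04],[0,0,0]],[0.4,[0,0,-0.04],[0,0,0]]]'
python3 -m crank '[[0.4,[0,0,-0.01],[0,0,-8]],[0.4,[0,0,0],[0,0,-8]],[0.4,[0,0,0],[0,0,-8]],[0.4,[0,0,0],[0,0,0]],[0.4,[0,0,0],[0,0,0]]]'
cat > m.py <<'E'
from bench import vision
import numpy as np,cv2,sys
from h import *
s=vision.snapshot("wrist");cv2.imwrite(f"pics/{sys.argv[1]}.png",s["color"][:,:,::-1])
W=cloud(s);C=s["color"].astype(int);g=C.mean(-1)
a=np.array([-np.sin(np.radians(40)),0,np.cos(np.radians(40))]);e1=np.array([0,1,0]);e2=np.cross(a,e1)
q=np.stack([W@e1,W@e2,W@a],-1)
m=(np.hypot(q[...,0]-.1666,q[...,1]+.4634)<.04)&(abs(q[...,2]+.2785)<.006)&(g<150)
kn=q[m];r=rect(kn[:,:2]);print("knob top",len(kn),r,"svd",np.linalg.svd(kn[:,:2]-kn[:,:2].mean(0),full_matrices=False)[2][0])
b=W[(abs(W[...,1]-.166)<.06)&(abs(W[...,0]-.614)<.06)&(abs(W[...,2]-.051)<.004)&(g>120)];print("body",rect(b),np.median(b,0))
E
python3 m.py w5; python3 k.py
```

```text
time: 17.65
tool_pos: [0.4682, 0.1659, 0.1604]
ee_rot: [-2.889, -0.657, -0.4]
wrist_force: [0.2, 0.3, -0.2]
width: 0.0565
finger_force: 0.0
time: 18.15
tool_pos: [0.4629, 0.1663, 0.1676]
ee_rot: [3.056, -0.694, 0.134]
wrist_force: [-0.1, 0.5, 0.9]
width: 0.0567
finger_force: 0.0
knob top 1090 (array([ 165.7, -462.7]), array([14. , 59.3]), 3.3) svd [-0.05569447  0.99844786]
body (array([605.4, 173.4]), array([102.5, 105.2]), 0.54) [0.59213618 0.1653005  0.05202784]
18.2 [0.46286906 0.16626381 0.16752552] shift to grasp (tool mm) [  0.89401843  -0.16619248 141.12593559] z tilt err deg [-0.02447014 -0.02027938 -0.02053288] j [ 0.414 -0.495  2.087 -0.33   0.921  1.996] F [-0.2  0.2 -0.5] T [0.07 0.32 0.03] 0.05631825348634893
```

View pics/w5.png

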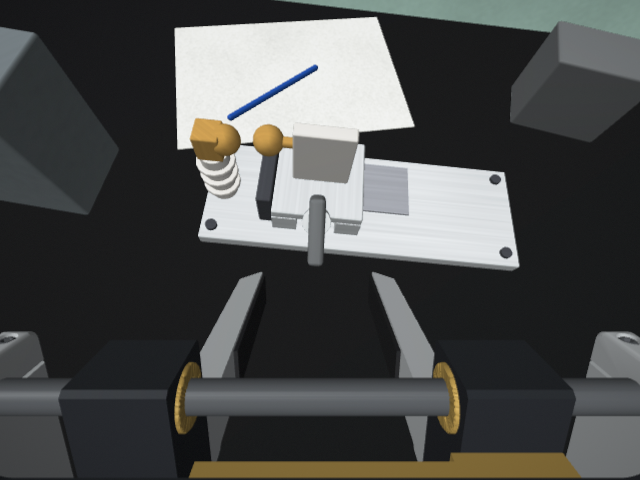

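The carriage is still home (w5: body at u 272–365 against the stop) and the bar stands at about 87° (1.51 rad). I turned it to 1.89, so it has sprung back. I'll grip it again and check the torque while tightening.

```bash
python3 -m crank '[[0.4,[0,0,0.03],[0,0,3]],[0.4,[0,0,0.04],[0,0,0]],[0.4,[0,0,0.04],[0,0,0]],[0.4,[0,0,0.02],[0,0,0]],[0.4,[0,0,0.01],[0,0,0]],[0.4,[0,0,0],[0,0,0]],[0.4,[0,0,0],[0,0,0]]]'
python3 -m crank '[[1,[0,0,0],[0,0,0]],[1,[0,0,0],[0,0,0]],[1,[0,0,0],[0,0,0]],[1,[0,0,0],[0,0,0]],[1,[0,0,0],[0,0,0]],[1,[0,0,0],[0,0,0]]]'
cat >> k.py <<'E'
M=r.as_matrix();print("axis torque",o["wrist_torque"]@a,"ang",np.degrees(np.arctan2(M[:,0]@np.array([.766,0,.643]),M[1,0])))
E
python3 k.py
python3 -m crank '[[1,[0,0,0],[0,0,5]],[1,[0,0,0],[0,0,0]],[1,[0,0,0],[0,0,0]]]'; python3 k.py
python3 -m crank '[[1,[0,0,0],[0,0,5]],[1,[0,0,0],[0,0,0]],[1,[0,0,0],[0,0,0]]]'; python3 k.py
```

```text
time: 18.9
tool_pos: [0.5531, 0.1667, 0.0613]
ee_rot: [3.098, -0.698, 0.069]
wrist_force: [0.2, -0.0, -0.2]
width: 0.0565
finger_force: 0.0
time: 19.5
tool_pos: [0.5528, 0.1668, 0.0607]
ee_rot: [3.098, -0.697, 0.07]
wrist_force: [-0.9, 1.4, 2.0]
width: 0.014
finger_force: 30.0
19.5 [0.55283259 0.16681413 0.06065075] shift to grasp (tool mm) [0.59103757 0.24815074 1.42766677] z tilt err deg [-0.06550854  0.01779861 -0.05496819] j [ 0.315 -0.161  2.083 -0.371  0.577  2.078] F [-0.9  1.4  2. ] T [-0.02  0.34  0.19] 0.014007625147307627
axis torque 0.16263513300917323 ang 86.94214655485916
time: 19.8
tool_pos: [0.5529, 0.1667, 0.0607]
ee_rot: [-3.113, -0.698, -0.042]
wrist_force: [-2.2, 1.8, 1.9]
width: 0.0137
finger_force: 30.0
19.8 [0.55285625 0.1667407  0.06070863] shift to grasp (tool mm) [0.55254534 0.12471433 1.4568871 ] z tilt err deg [-0.05406106  0.01269723 -0.04536262] j [ 0.315 -0.161  2.083 -0.372  0.577  2.163] F [-2.2  1.8  1.9] T [0.2  0.39 0.26] 0.01366576521158623
axis torque 0.06829740892017938 ang 91.85026459552591
time: 20.1
tool_pos: [0.5529, 0.1667, 0.0607]
ee_rot: [-3.042, -0.692, -0.154]
wrist_force: [-4.4, 1.5, 3.1]
width: 0.0137
finger_force: 30.0
20.1 [0.55286185 0.16666178 0.06067869] shift to grasp (tool mm) [ 0.56674307 -0.00376731  1.43045013] z tilt err deg [-0.04657806  0.0117678  -0.03908363] j [ 0.315 -0.16   2.083 -0.372  0.577  2.25 ] F [-4.4  1.5  3.1] T [0.07 0.5  0.41] 0.013652736183286255
axis torque 0.2705084825536393 ang 96.79225866099216
```

```bash
cat > t.py <<'E'
from bench import robot,vision
import numpy as np
a=np.array([-np.sin(np.radians(40)),0,np.cos(np.radians(40))])
T=[];F=[]
for i in range(2):
    o=robot.get_obs();T.append(o["wrist_torque"]@a);F.append(o["wrist_force"]);vision.snapshot("top")
o=robot.get_obs();T.append(o["wrist_torque"]@a)
print("torque",np.round(T,2),"F",np.mean(F,0).round(1),"j6",o["joint_positions"][5].round(3))
E
python3 t.py
python3 -m crank '[[1,[-0.0008,0,-0.0008],[0,0,0]],[1,[0,0,0],[0,0,0]],[1,[0,0,0],[0,0,0]]]' >/dev/null;python3 t.py
python3 -m crank '[[1,[0,0,0],[0,0,5]],[1,[0,0,0],[0,0,5]],[1,[0,0,0],[0,0,0]],[1,[0,0,0],[0,0,0]]]' >/dev/null; python3 t.py
python3 -m crank '[[1,[0,0,0],[0,0,-5]],[1,[0,0,0],[0,0,0]],[1,[0,0,0],[0,0,0]]]' >/dev/null; python3 t.py
python3 -m crank '[[1,[0,0,0],[0,0,-5]],[1,[0,0,0],[0,0,0]],[1,[0,0,0],[0,0,0]]]' >/dev/null; python3 t.py
```

```text
torque [0.27 0.3  0.27] F [-4.5  1.8  3.2] j6 2.251
torque [0.35 0.29 0.23] F [ 7.3  2.5 -4.8] j6 2.253
torque [0.5  0.47 0.53] F [ 6.9  2.  -3.7] j6 2.427
torque [0.36 0.35 0.38] F [ 7.1  1.4 -3.8] j6 2.34
torque [0.33 0.31 0.35] F [ 6.4  2.1 -4.3] j6 2.253
```

```bash

python3 -m crank '[[1,[0.0004,0,0.0004],[0,0,-4]],[1,[0,0,0],[0,0,0]],[1,[0,0,0],[0,0,0]]]' >/dev/null; python3 t.py
python3 -m crank '[[1,[0,0,0],[0,0,-3]],[1,[0,0,0],[0,0,0]],[1,[0,0,0],[0,0,0]]]' >/dev/null; python3 t.py
python3 -m crank '[[1,[0,0,0],[0,0,-3]],[1,[0,0,0],[0,0,0]],[1,[0,0,0],[0,0,0]]]' >/dev/null; python3 t.py
```

```text
torque [0.27 0.25 0.29] F [ 4.7  2.9 -2.7] j6 2.184
torque [0.2  0.2  0.24] F [ 5.6  2.5 -2.7] j6 2.132
torque [0.15 0.1  0.14] F [ 5.5  2.4 -3. ] j6 2.079
```

```bash

python3 -m crank '[[1,[0.0003,0,0.0003],[0,0,-3]],[1,[0,0,0],[0,0,0]],[1,[0,0,0],[0,0,0]]]' >/dev/null; python3 t.py
python3 -m crank '[[0.4,[0,0,0],[0,0,0]],[0.4,[0,0,0],[0,0,0]],[0.4,[0,0,0],[0,0,0]],[0.4,[0,0,0],[0,0,0]],[0.4,[0,0,-0.02],[0,0,0]],[0.4,[0,0,-0.03],[0,0,0]],[0.4,[0,0,-0.04],[0,0,0]],[0.4,[0,0,-0.04],[0,0,0]]]'
python3 -m crank '[[0.4,[0,0,-0.01],[0,0,0]],[0.4,[0,0,0],[0,0,0]],[0.4,[0,0,0],[0,0,0]]]'
python3 m.py w6; python3 k.py; python3 t.py
python3 - <<'E'
from bench import vision
from h import *
s=vision.snapshot("top");W=cloud(s);C=s["color"].astype(int);g=C.mean(-1);Z=W[...,2]
p=W[(abs(W[...,1]-.166)<.045)&(abs(W[...,0]-.614)<.03)&(Z>.108)&(Z<.13)&(g>120)];print(rect(p))
b=W[(abs(W[...,1]-.166)<.06)&(abs(W[...,0]-.614)<.06)&(abs(Z-.049)<.005)&(g>120)];print(np.percentile(b,[2,98],axis=0))
E
```

```text
torque [0.13 0.16 0.1 ] F [ 0.9  3.3 -0.5] j6 2.027
time: 24.3
tool_pos: [0.4679, 0.1659, 0.1603]
ee_rot: [3.054, -0.692, 0.137]
wrist_force: [1.3, 0.5, 0.2]
width: 0.0563
finger_force: 0.0
time: 24.6
tool_pos: [0.4626, 0.1662, 0.1661]
ee_rot: [3.053, -0.691, 0.138]
wrist_force: [0.5, 0.6, -1.2]
width: 0.0562
finger_force: 0.0
knob top 1123 (array([ 165.8, -462.8]), array([13.9, 59.7]), 6.16) svd [-0.10884428  0.99405881]
body (array([605.6, 173.1]), array([104.5, 103.2]), 89.89) [0.59229453 0.16407441 0.05203037]
24.65 [0.46241343 0.16594768 0.16527424] shift to grasp (tool mm) [  3.16591598  -0.41738561 139.68392601] z tilt err deg [ 0.0310826  -0.19909219  0.0260814 ] j [ 0.413 -0.493  2.089 -0.33   0.92   1.994] F [ 0.1  0.5 -0.6] T [0.04 0.26 0.  ] 0.05631023085277628
axis torque -0.02385503284168855 ang 83.90441963150079
torque [-0.02 -0.04 -0.01] F [-0.5  0.2 -0.2] j6 1.994
(array([612.3, 174.1]), array([71.2, 14.1]), 89.81)
[[0.56684317 0.12331214 0.04543437]
 [0.65664341 0.20949917 0.05268166]]
```

The knob stayed at 84° on release with no springback, which means friction is holding a loaded clamp. The carriage hasn't moved from the stop and the gripper is clear, so I'm handing in.

```bash
python3 -c "
from bench import robot
print(robot.close_job())"
```

```text
the job is handed in; nothing more can be done
None
```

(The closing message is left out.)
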